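# Key the serving stand's upper tier tight

## Task

The upper tier of the two-tier serving stand is loose: take the tapered wooden key from the worktop, slide it thin end first, from the right, through the slot in the post, flat side down on the tier's hub, and tap or press its thick end in until the key is tight and clamps the tier down by itself. Feel for it: it must be firmly home, but do not drive it so hard that the post splits. Leave the other things where they are.

Things in the scene. Friction and masses are not known exactly. Their poses are not given: they have to be found in the camera images.
- key: Loose tapered oak key (wedge), 120 mm long, 14 mm wide with parallel sides, about 40 g, lying on its flat underside on the worktop right of the stand. Its top slopes 1 in 6 from 28 mm height at the thick end to 8 mm at the thin end. Origin: middle of the underside, 60 mm from either end; x axis towards the thin end, y across the width, z up. Can be gripped across the 14 mm width.
- key_thin (a point): Middle of the key's thin end face, 60 mm from the key's origin along its +x, 4 mm above its underside; axes as the key's.
- key_thick (a point): On the upright thick end face of the key (the face to tap), 60 mm from the key's origin along its -x, 10 mm above its underside; axes as the key's.
- slot (a point): Middle of the level slot right through the post, on the post's axis, at the nominal height of the slot's floor, 97 mm above the worktop. x axis: along the slot, the way the key is pushed; y across; z up. The slot is 17 mm wide. Its roof is 16 mm above this point and falls 1 in 6 towards +x, like the key's top. Its floor is the hub of the tier, whose true height is 0 to 3 mm above or below this.
- slot_entry (a point): Middle of the slot's entry, its taller opening, facing right seen from the robot, on the post's face at x = -17 mm of the slot (it comes out at x = +17 mm), at the nominal floor height; roof 18.8 mm above the floor here. As the hub's height is not exact, the key first touches the roof with its thin end anywhere from 30 to 67 mm beyond the post's axis, so where it gets tight must be felt.
- post_top (a point): Top of the square oak post, 34 x 34 mm, 145 mm above the worktop. Once the key touches the roof, the level push needed rises by 5 to 8 N per mm. It is tight when a push of about 17 N (15 to 22) on its thick end moves it no further; it then clamps with about 10 to 16 N and holds by friction when let go. Clamping with more than about 25 N (pushes from 29 N up) splits the post.
- stand: Two-tier serving stand, does not move: stone foot 210 mm across, 20 mm thick; upright post; upper oak tier 150 mm across, its top about 89 mm above the worktop, with a raised round hub 56 mm across and 8 mm high in the middle, on which the key slides. The tier rests on a rubber washer, gives about 1 mm per 30 N and can sink 8 mm. Origin: centre of the foot's underside; x axis along the slot.
- timer: Egg timer, 62 mm across, 40 mm high, standing on the stone foot under the tier. Bystander: leave alone. Origin: centre of its underside.
- tumbler: Clear tumbler, 79 mm across, 90 mm high, on the worktop left of the stand. Bystander: leave alone. Origin: centre of its underside.
- mug: Pale mug with a handle, 92 mm across (127 mm with the handle), 95 mm high, on the worktop left of the stand; it and the tumbler may have swapped places. Bystander: leave alone. Origin: centre of its underside.

How it is judged:
On the way, in this order (a step that is already met when the one before it is completed fails the run):
1. the key's thin end has come out of the far side of the slot, key flat on the hub (x of key_thin in the frame of slot above 0.019 m and y of key_thin in the frame of slot between -0.006 and 0.006 m and z of key_thin in the frame of slot between -0.004 and 0.016 m and angle between the x axis of key and the x axis of slot, either way round below 0.15 rad), for 0.1 s.
2. the key is tight: it presses on the post with more than 8 N (contact force between key and stand above 8 N), for 0.2 s.
At the end, for the whole second after the job is handed in: The key lies flat through the slot, thin end at least 19 mm past the post's axis, within 0.15 rad of the slot's direction and 0.08 rad of level, at rest, and presses on the post with more than 8 N by itself (never more than 30 N); nothing touches it (contact force between key and stand above 8 N and x of key_thin in the frame of slot above 0.019 m and angle between the x axis of key and the x axis of slot, either way round below 0.15 rad and angle between the z axis of key and the z axis of slot, either way round below 0.08 rad and linear speed of key below 0.01 m/s).
It fails at once if the key is overdriven: it presses on the post with more than 30 N, which splits it (contact force between key and stand above 30 N).
It fails at once if the egg timer, the tumbler or the mug is shifted by more than 2 cm (distance of any of timer, tumbler, mug from where it was at the start of the episode above 0.02 m).
It also fails if it takes over 48 s, if anything falls off the work surface, if the arm or the gripper's body presses on something with over 40 N, if the wrist force passes 120 N, or if a joint passes its speed limit or range.

## Robot

A 6-joint arm with a two-finger parallel gripper is mounted at the origin on a cart in front of the work surface, level with it; the furniture and walls round the work are solid. World frame = base frame: x ahead of the robot, y to its left, z up, the work surface at z = 0. Lengths are in m, angles in rad, forces in N, time in s.
With the tool pointing down it reaches from about 0.375 to 0.9 m from the base axis. Payload 3.1 kg.
Tool frame: the origin (TCP) lies on the centre line of the jaws, within the pads' length; the fingertips stand 14 mm ahead of it and the grasp point (between the pads) lies 5 mm behind it; y points along the fingers, z is the direction in which the jaws open and shut, and the axes are right-handed (so a half turn about y gives the same grasp; the last joint's range is limited). The gripper opens to 87 mm and grips with 3 to 60 N. Pads are 19 mm wide; open, the fingers measure 117 mm over their backs; the gripper's body (75 mm by 190 mm) begins 51 mm behind the grasp point.
Start: joints at [-1.444, 0.527, 1.433, -0, 1.181, -0.178], TCP at [0.188, -0.596, 0.237] pointing down, gripper open.
Joint ranges: [-3.08, 3.08], [-0.75, 2.2], [0.22, 2.44], [-1.43, 4.57], [0, 2.65], [-2.85, 2.85]. Speed limits (rad/s): [2.79, 2.79, 3.14, 3.14, 3.14, 3.14].

## Interface

Orientations are given as a unit quaternion [x, y, z, w].
In Python, from rig import robot, vision gives the robot as it stands.
- The arm moves only by the shell command python3 -m crank 'ROWS' [FORCE]. ROWS is JSON, a list of rows, each a list of 7 numbers: the shift along the tool's x, y, z as a fraction of full scale, then the turn, a rotation vector about the tool's x, y, z as a fraction of full scale, then the gripper command: -1 is shut, 1 is fully open, values between are in proportion. In form: [[x, y, z, wx, wy, wz, grip], ...]. A call has 1 to 10 rows; each row is the pose to reach, as a shift and turn from the pose commanded when the call began, along the tool's axes at that moment, turning the shorter way round; what a row does not reach only later rows make up. Full scale, the value 1, is 50 cm for a shift and pi rad for a turn. A row lasts 1/8 s, in which the tool goes at most 62.5 mm and 10.7 degrees, less where a joint would pass 70% of its speed; a pose out of reach is approached as far as the arm can. A call with a number of a shift or a turn outside -1 to 1 is refused whole. A call with a gripper value outside its range is refused whole. The fingers move at their own pace and stop on an object; FORCE is the grip in N (left out, the last holds). Time passes only in rows, so rows that repeat a pose let the fingers close. It gives the time, the measured TCP pose, the force and the opening at its end, in the units of the state.
- robot.get_obs(): the state, without advancing time (a new reading comes with each control period).
- vision.camera(name): name is "scene" or "top" or "wrist"; returns the picture (480x640x3 uint8, blue, green, red); there is no depth.
- vision.camera_info(name): a dict with "vfov" (degrees; the focal length in pixels is half the picture's height over the tangent of half this angle, whatever the lens; pixels are square), "cx", "cy" (the principal point, pixels), "world_from_camera" (4x4, takes a point from camera to world coordinates); the wrist camera has in their place "tool_from_camera" (4x4, takes a point from camera to tool coordinates, whose origin is the TCP and whose axes are the tool frame's). Camera axes: x right, y up, looking along -z (the intrinsics and any distortion apply to the point x, -y, -z); pixel columns grow to the right and rows downward; lengths in m; the calibration is good to about 2 mm. A picture is of the moment at which its call begins: read the wrist's pose just before it. camera_info takes no time and is no camera call.
- robot.hand_in(): hands the job in, once; it reports no verdict.
The state is a dict: "time": time; "q": joint angles; "joint_velocities": joint speeds; "joint_torque": joint torques, N m; "position": TCP position; "tool_rot": TCP orientation; "ft_force": force on the tool from outside, world axes, zero at the start; "moment": the same for the moment, N m; "grip_width": finger opening in m.
Only numpy, scipy, OpenCV 4.12 (cv2) and the standard library are available. Lean on these libraries where they do the work, as an engineer would, in place of code of your own. Each camera call takes 0.05 s, during which the arm holds its last target.

## Working session

There is one attempt and no reset: what is moved stays moved. The work goes in short steps, Python scripts to look and compute and a shell command to move; the robot and the scene stay as the last step left them, time stands still between calls to the robot, and variables do not carry over. Pictures are saved under pics/ and viewed, and the job is handed in when it is done.

```bash
ls; mkdir -p pics; python3 - <<'E'
from rig import robot, vision
import cv2,json
print(robot.get_obs())
for n in ["scene","top","wrist"]:
    cv2.imwrite(f"pics/{n}0.png",vision.camera(n)); print(n,vision.camera_info(n))
E
```

```text
pics
{'time': 0.0, 'q': array([-1.44351349e+00,  5.28490016e-01,  1.43387981e+00, -3.65667060e-05,
        1.18139201e+00, -1.78504839e-01]), 'joint_velocities': array([ 4.85398591e-05,  5.92643808e-04, -2.78695850e-04,  2.30030912e-03,
       -1.42362898e-04,  2.11575203e-04]), 'joint_torque': array([ 4.77675821e-04, -4.40037096e+01, -1.76591957e+01,  6.32157968e-02,
        5.84287383e-02, -1.77955662e-04]), 'position': array([ 0.18807899, -0.59530266,  0.2355641 ]), 'tool_rot': array([-0.10768866,  0.69962383, -0.69808988,  0.10770404]), 'ft_force': array([-0.18718796, -0.18251158,  0.4054112 ]), 'moment': array([ 0.00120165,  0.03165463, -0.02316525]), 'grip_width': 0.08701619058317607}
scene {'vfov': 54.49773428224823, 'cx': 322.31973540033823, 'cy': 234.10936432004715, 'world_from_camera': array([[-0.72983322,  0.26124217, -0.63174045, -0.21104116],
       [-0.68360454, -0.28608362,  0.67144694,  0.71980824],
       [-0.00532034,  0.92190492,  0.38737966,  0.53405302],
       [ 0.        ,  0.        ,  0.        ,  1.        ]])}
top {'vfov': 44.40363628330792, 'cx': 315.02349491977895, 'cy': 239.71819991088805, 'world_from_camera': array([[-0.34263333,  0.8340838 , -0.43232698, -0.16774886],
       [-0.93945283, -0.30147515,  0.16291444,  0.24477258],
       [ 0.00554845,  0.46197072,  0.88687782,  1.41931136],
       [ 0.        ,  0.        ,  0.        ,  1.        ]])}
wrist {'vfov': 64.1294009312138, 'cx': 326.46636697505033, 'cy': 239.5651950224876, 'tool_from_camera': array([[-5.27535794e-04, -9.68944508e-01, -2.47277703e-01,
        -6.82423139e-02],
       [ 3.18227690e-04,  2.47277562e-01, -9.68944635e-01,
        -1.48339710e-01],
       [ 9.99999810e-01, -5.89843590e-04,  1.77897208e-04,
         9.42926006e-04],
       [ 0.00000000e+00,  0.00000000e+00,  0.00000000e+00,
         1.00000000e+00]])}
```

View pics/scene0.png

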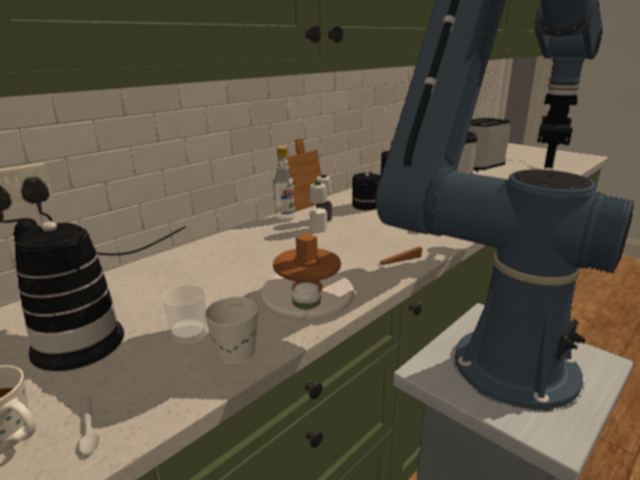

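View pics/top0.png

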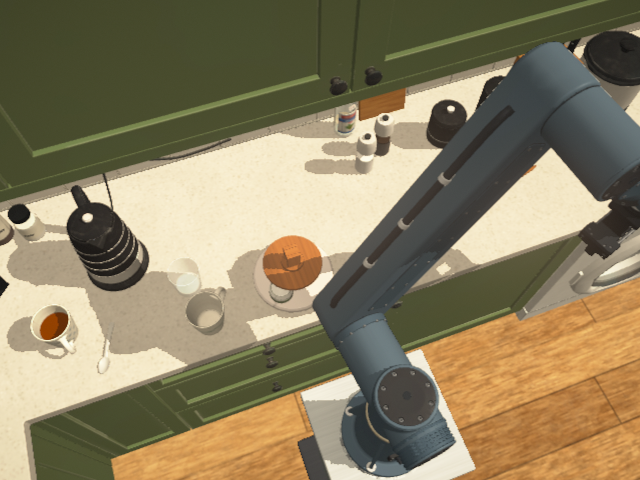

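View pics/wrist0.png

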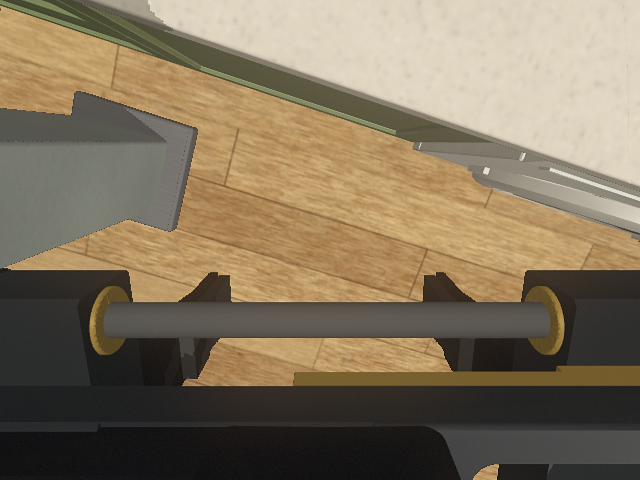

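```bash
cat > h.py <<'E'
from rig import robot, vision
import numpy as np, cv2
from scipy.spatial.transform import Rotation as R
def cam(n,obs=None):
    i=vision.camera_info(n); f=240/np.tan(np.radians(i["vfov"]/2))
    if n=="wrist":
        T=np.eye(4);T[:3,:3]=R.from_quat(obs["tool_rot"]).as_matrix();T[:3,3]=obs["position"]
        W=T@i["tool_from_camera"]
    else: W=i["world_from_camera"]
    return f,i["cx"],i["cy"],W
def ray(c,u,v):
    f,cx,cy,W=c
    d=W[:3,:3]@np.array([(u-cx)/f,-(v-cy)/f,-1]); return W[:3,3],d
def onz(c,u,v,z):
    o,d=ray(c,u,v); return o+d*(z-o[2])/d[2]
def proj(c,p):
    f,cx,cy,W=c
    q=W[:3,:3].T@(np.asarray(p)-W[:3,3]); return np.array([cx+f*q[0]/-q[2],cy-f*q[1]/-q[2]])
E
python3 - <<'E'
from h import *
np.set_printoptions(precision=4,suppress=True)
s=cv2.imread("pics/scene0.png");t=cv2.imread("pics/top0.png")
cv2.imwrite("pics/sc.png",cv2.resize(s[220:330,250:450],None,fx=4,fy=4,interpolation=2))
cv2.imwrite("pics/tc.png",cv2.resize(t[200:340,220:380],None,fx=4,fy=4,interpolation=2))
c=cam("scene")
for p in [(380,262),(422,252)]: print(onz(c,*p,0.005))
t_=cam("top"); print(onz(t_,292,262,.089),onz(t_,290,250,.145))
E
```

```text
[ 0.4166 -0.1622  0.005 ]
[ 0.37  -0.287  0.005]
[0.4413 0.0761 0.089 ] [0.4477 0.0773 0.145 ]
```

View pics/sc.png

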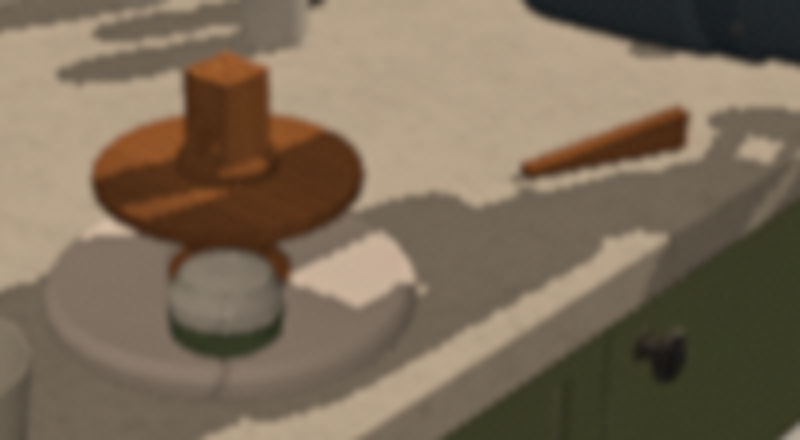

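View pics/tc.png

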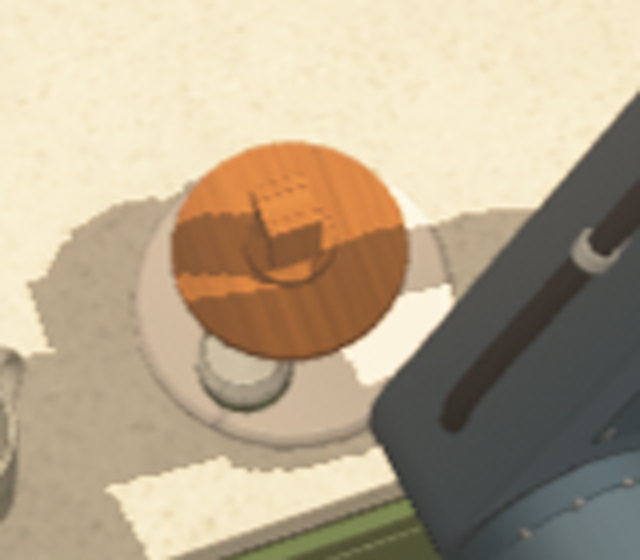

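```bash
cat >> h.py <<'E'
np.set_printoptions(precision=4,suppress=True)
def rot(ax):  # tool x along ax (horizontal), y down
    x=np.array([ax[0],ax[1],0.]);x/=np.linalg.norm(x);y=np.array([0,0,-1.])
    return np.stack([x,y,np.cross(x,y)],1)
def mv(p,M,o=None,p0=None,M0=None):
    if p0 is None: p0=o["position"]
    if M0 is None: M0=R.from_quat(o["tool_rot"]).as_matrix()
    d=M0.T@(np.asarray(p)-p0)/0.5; w=R.from_matrix(M0.T@M).as_rotvec()/np.pi
    return np.r_[d,w]
E
python3 - <<'E'
from h import *
o=robot.get_obs();print(R.from_quat(o["tool_rot"]).as_matrix())
c=cam("scene")
a=onz(c,380.8,263,0.002);b=onz(c,421.2,256.5,0.0);print(a,b,np.linalg.norm(a-b))
k=(a-b)[:2]; print(np.degrees(np.arctan2(k[1],k[0])))
print(mv([.40,-.08,.30],rot([0,1]),o))
E
```

```text
[[-0.9536 -0.0002  0.3011]
 [-0.3011  0.0017 -0.9536]
 [-0.0003 -1.     -0.0017]]
[ 0.4151 -0.164   0.002 ] [ 0.3619 -0.2707  0.    ] 0.11932787949629514
63.509319890541406
[-0.7145 -0.1268 -0.8557  0.0005  0.5973  0.0004]
```

```bash
python3 - <<'E'
from h import *
o=robot.get_obs()
print(mv([.40,-.20,.34],rot([0,-1]),o), mv([.40,-.16,.34],rot([-np.cos(np.radians(63.5)),-np.sin(np.radians(63.5))]),o))
E
```

```text
[-0.6423 -0.2072 -0.627   0.0004 -0.4027 -0.0004] [-0.6664 -0.2071 -0.7033  0.0005 -0.2554 -0.0003]
```

```bash
python3 -m crank '[[-0.666,-0.207,-0.703,0,-0.255,0,1],[-0.666,-0.207,-0.703,0,-0.255,0,1],[-0.666,-0.207,-0.703,0,-0.255,0,1],[-0.666,-0.207,-0.703,0,-0.255,0,1],[-0.666,-0.207,-0.703,0,-0.255,0,1],[-0.666,-0.207,-0.703,0,-0.255,0,1],[-0.666,-0.207,-0.703,0,-0.255,0,1],[-0.666,-0.207,-0.703,0,-0.255,0,1],[-0.666,-0.207,-0.703,0,-0.255,0,1],[-0.666,-0.207,-0.703,0,-0.255,0,1]]' 20; python3 - <<'E'
from h import *
o=robot.get_obs();print(o["time"],o["joint_velocities"],o["position"],o["q"])
cv2.imwrite("pics/wrist1.png",vision.camera("wrist"));np.save("o1.npy",o,allow_pickle=True)
cv2.imwrite("pics/top1.png",vision.camera("top"))
E
```

```text
time: 1.4
position: [0.3997, -0.1605, 0.3399]
tool_rot: [0.372, -0.601, 0.601, -0.372]
ft_force: [-0.4, -0.2, -0.3]
grip_width: 0.0872
1.4 [-0.0381  0.01   -0.0001  0.0015 -0.0008  0.001 ] [ 0.3997 -0.1605  0.3399] [-0.642   0.1305  1.7435 -0.0007  1.2677 -0.179 ]
```

View pics/wrist1.png

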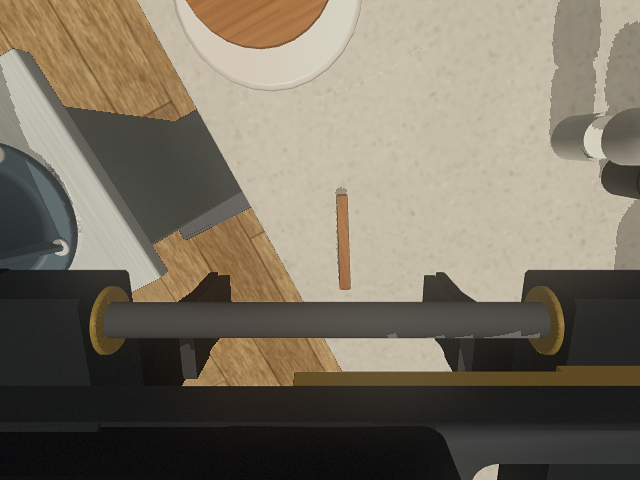

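View pics/top1.png

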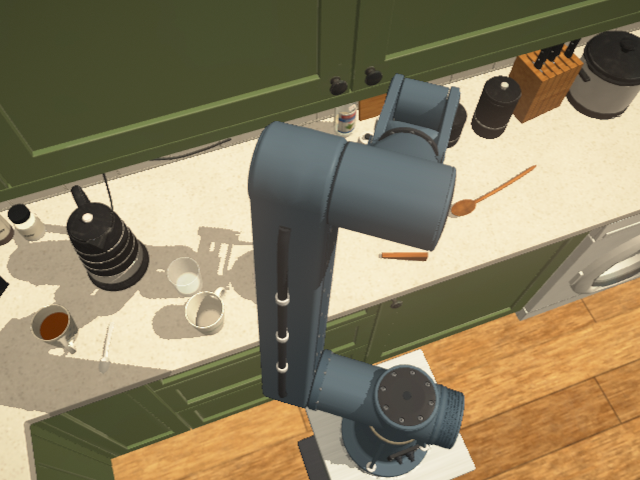

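```bash
python3 - <<'E'
from h import *
w=cv2.imread("pics/wrist1.png");o=np.load("o1.npy",allow_pickle=True).item();c=cam("wrist",o)
hsv=cv2.cvtColor(w,cv2.COLOR_BGR2HSV)
m=((hsv[...,1]>95)&(hsv[...,0]<20)).astype(np.uint8); m[:170]=0;m[300:]=0;m[:,:320]=0;m[:,370:]=0
for r in range(186,298,8):
    x=np.where(m[r])[0]; print(r,x.min() if len(x) else None,x.max() if len(x) else None)
ys=np.where(m.any(1))[0];print(ys.min(),ys.max())
T=cam("top");t=cv2.imread("pics/top1.png")
cv2.imwrite("pics/w1c.png",cv2.resize(w[170:300,300:390],None,fx=6,fy=6,interpolation=2)[:600])
cv2.imwrite("pics/t1c.png",cv2.resize(t[240:275,365:440],None,fx=10,fy=10,interpolation=2))
E
```

```text
186 None None
194 None None
202 337 346
210 337 347
218 337 347
226 338 347
234 338 348
242 338 348
250 339 348
258 339 348
266 339 349
274 339 349
282 340 349
290 None None
195 289
```

View pics/w1c.png

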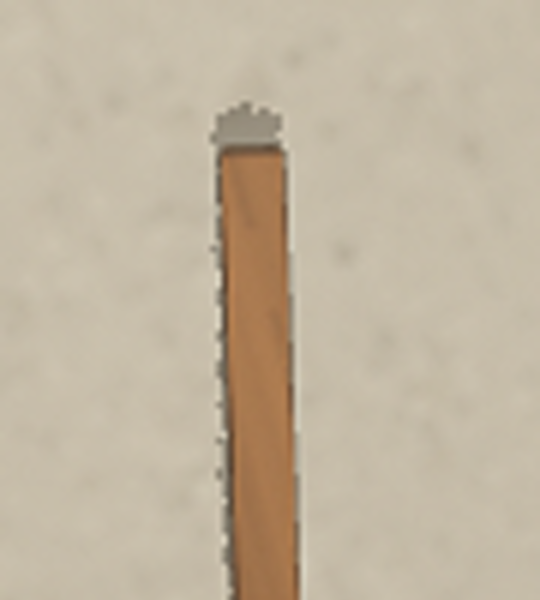

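View pics/t1c.png

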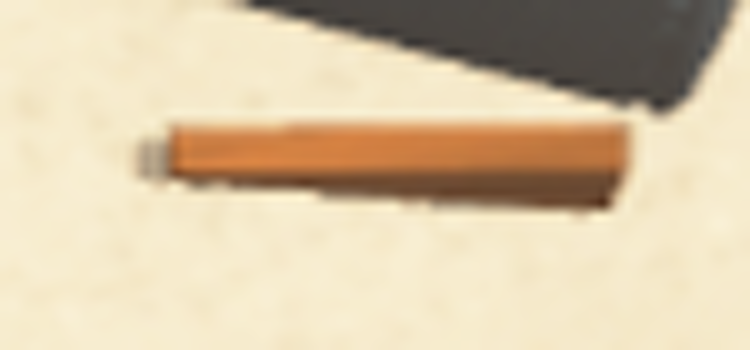

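```bash
python3 - <<'E'
from h import *
o=np.load("o1.npy",allow_pickle=True).item();c=cam("wrist",o);T=cam("top")
for cc,a,b in [(c,(342,195),(345,289.7)),(T,(382.0,254.8),(427.8,254.6))]:
    A=onz(cc,*a,.008);B=onz(cc,*b,.028);d=(A-B)[:2];print(A,B,np.linalg.norm(d),np.degrees(np.arctan2(d[1],d[0])))
E
```

```text
[ 0.4194 -0.1677  0.008 ] [ 0.3701 -0.2762  0.028 ] 0.11913505916223201 65.55997308284219
[ 0.4167 -0.1672  0.008 ] [ 0.3679 -0.2752  0.028 ] 0.11853921541463386 65.67239569932624
```

```bash
python3 - <<'E'
from h import *
o=robot.get_obs();a=np.radians(65.6);M=rot([-np.cos(a),-np.sin(a)])
print(mv([.3766,-.2598,.10],M,o),mv([.3766,-.2598,.0165],M,o))
E
```

```text
[ 0.1961  0.4792  0.0481  0.0003 -0.0127  0.0001] [ 0.196   0.6462  0.0482  0.0003 -0.0127  0.0001]
```

```bash
python3 -m crank '[[0.196,0.2,0.048,0,-0.0127,0,1],[0.196,0.479,0.048,0,-0.0127,0,1],[0.196,0.479,0.048,0,-0.0127,0,1],[0.196,0.479,0.048,0,-0.0127,0,1],[0.196,0.479,0.048,0,-0.0127,0,0],[0.196,0.55,0.048,0,-0.0127,0,-0.2],[0.196,0.61,0.048,0,-0.0127,0,-0.2],[0.196,0.646,0.048,0,-0.0127,0,-0.3],[0.196,0.646,0.048,0,-0.0127,0,-0.3],[0.196,0.646,0.048,0,-0.0127,0,-0.3]]' 35; python3 - <<'E'
from h import *
o=robot.get_obs();print(o["time"],o["position"],R.from_quat(o["tool_rot"]).as_matrix()[:,0],o["ft_force"])
cv2.imwrite("pics/wrist2.png",vision.camera("wrist"));cv2.imwrite("pics/top2.png",vision.camera("top"))
E
```

```text
time: 2.75
position: [0.3768, -0.26, 0.0166]
tool_rot: [-0.383, 0.595, -0.594, 0.383]
ft_force: [-0.5, -0.2, -0.4]
grip_width: 0.0358
2.75 [ 0.3768 -0.26    0.0166] [-0.4136 -0.9104 -0.0002] [-0.5246 -0.1797 -0.353 ]
```

View pics/wrist2.png

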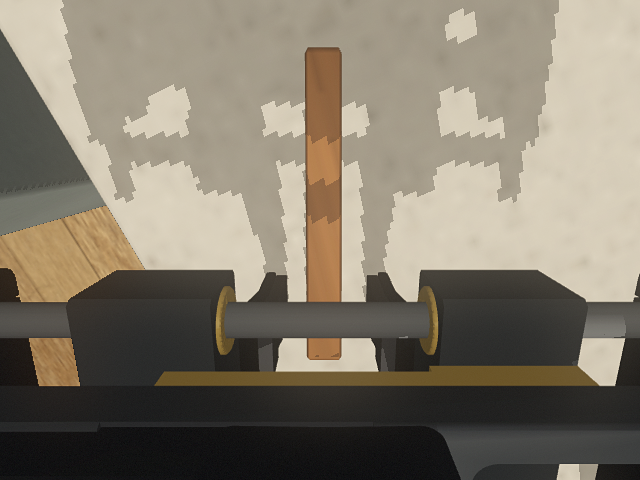

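View pics/top2.png

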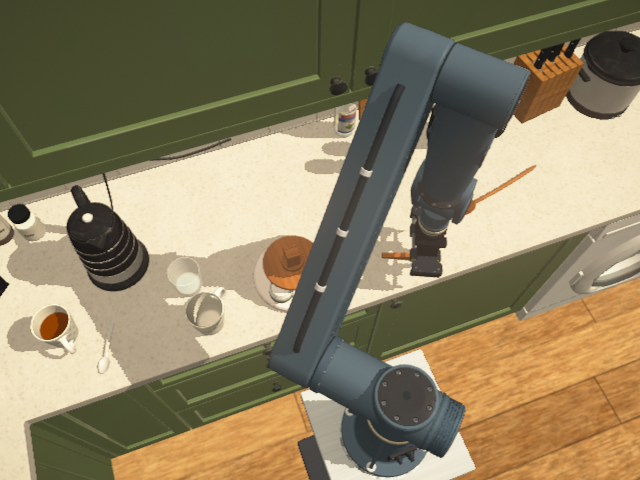

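```bash
python3 -m crank '[[0,0,0,0,0,0,-0.84],[0,0,0,0,0,0,-0.84],[0,0,0,0,0,0,-1],[0,0,0,0,0,0,-1],[0,0,0,0,0,0,-1]]' 35;  python3 - <<'E'
from h import *
o=robot.get_obs()
print(mv([.40,-.06,.30],rot([0,-1]),o))
E
```

```text
time: 3.48
position: [0.3776, -0.2589, 0.0172]
tool_rot: [0.384, -0.594, 0.594, -0.384]
ft_force: [-1.3, -0.4, 3.1]
grip_width: 0.0141
[-0.381  -0.5656 -0.1226 -0.     -0.1349  0.    ]
```

```bash
python3 -m crank '[[0,-0.1,0,0,0,0,-1],[0,-0.2,0,0,0,0,-1],[0,-0.3,0,0,0,0,-1],[-0.1,-0.4,-0.03,0,-0.05,0,-1],[-0.381,-0.566,-0.123,0,-0.135,0,-1],[-0.381,-0.566,-0.123,0,-0.135,0,-1],[-0.381,-0.566,-0.123,0,-0.135,0,-1],[-0.381,-0.566,-0.123,0,-0.135,0,-1],[-0.381,-0.566,-0.123,0,-0.135,0,-1],[-0.381,-0.566,-0.123,0,-0.135,0,-1]]' 35; python3 - <<'E'
from h import *
o=robot.get_obs();print(o["time"],o["position"],R.from_quat(o["tool_rot"]).as_matrix()[:,0],o["ft_force"],o["joint_velocities"])
cv2.imwrite("pics/wrist3.png",vision.camera("wrist"));cv2.imwrite("pics/scene3.png",vision.camera("scene"));np.save("o3.npy",o,allow_pickle=True)
E
```

```text
time: 4.72
position: [0.3994, -0.0608, 0.2991]
tool_rot: [-0.5, 0.501, -0.5, 0.499]
ft_force: [0.6, 0.4, -1.1]
grip_width: 0.0137
4.725 [ 0.3994 -0.0608  0.2991] [-0.0015 -1.     -0.0006] [ 0.6403  0.3797 -1.0848] [-0.0078  0.0046 -0.0028  0.0001  0.0003  0.0016]
```

View pics/wrist3.png

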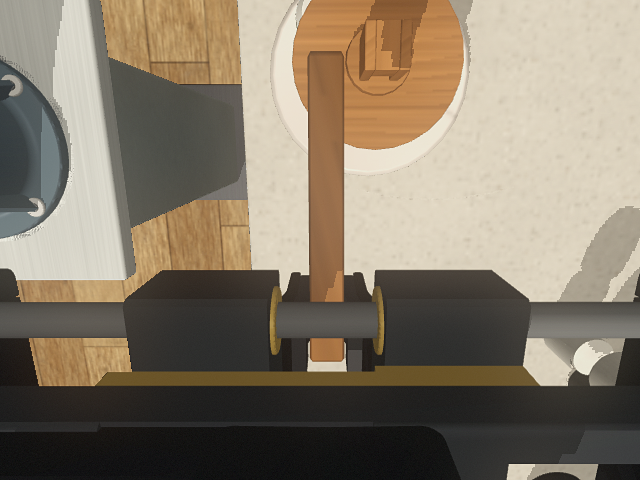

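View pics/scene3.png

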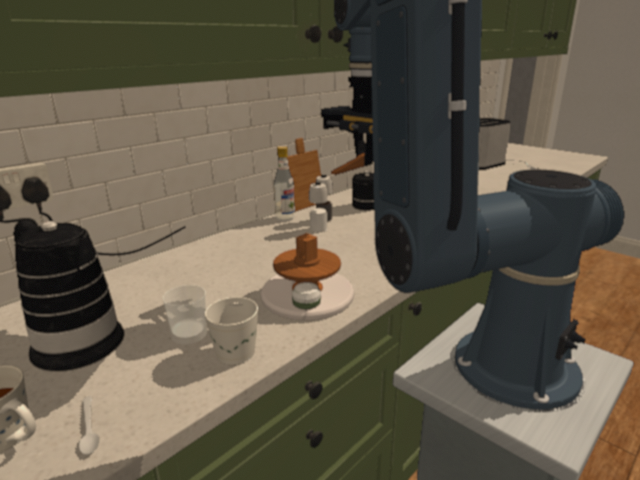

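```bash
python3 - <<'E'
import cv2
w=cv2.imread("pics/wrist3.png");cv2.imwrite("pics/w3c.png",cv2.resize(w[0:110,330:440],None,fx=5.4,fy=5.4,interpolation=2))
E
```

```text
(no output)
```

View pics/w3c.png

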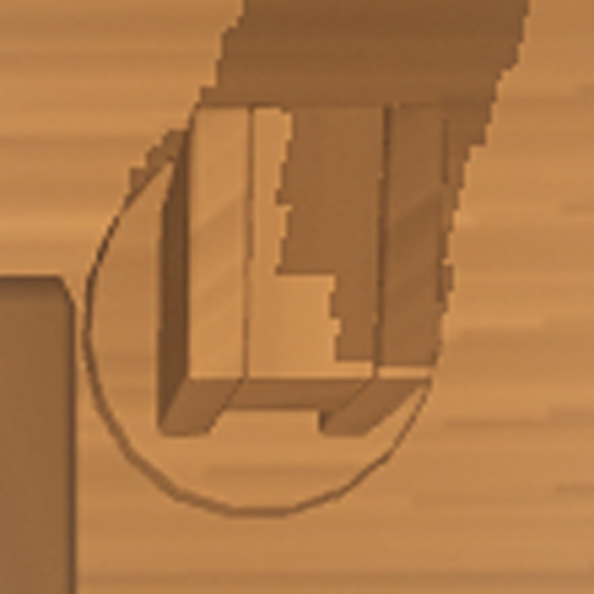

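```bash
python3 - <<'E'
from h import *
o=np.load("o3.npy",allow_pickle=True).item();c=cam("wrist",o)
f=lambda u,v:(330+u/5.4-.4,v/5.4-.4)
P=np.array([onz(c,*f(*p),.145) for p in [(190,106),(447,106),(434,381),(188,379)]]);print(P)
print(P.mean(0)); 
for i in range(4):
    d=(P[(i+1)%4]-P[i])[:2];print(np.linalg.norm(d),np.degrees(np.arctan2(d[1],d[0])))
Q=np.array([onz(c,*f(*p),.097) for p in [(158,433),(208,433),(320,433),(365,433)]]);print(Q)
# hub circle points
H=np.array([onz(c,*f(*p),.097)[:2] for p in [(85,330),(100,410),(170,490),(250,515),(350,485),(400,440),(430,385),(130,205)]])
A=np.c_[2*H,np.ones(len(H))];s=np.linalg.lstsq(A,(H**2).sum(1),rcond=None)[0];print(s[:2],np.sqrt(s[2]+s[0]**2+s[1]**2))
# key pts in tool
for p in [(326,53),(327,361)]:
    oo,d=ray(c,*p);print(p,d)
for uv in [(309,53),(343,53),(310,361),(344,361)]:
    print(onz(c,*uv,.299-.016+.008 if uv[1]<100 else .299-.016+.028))
# top / scene estimates of post top
E
```

```text
[[0.4277 0.0904 0.145 ]
 [0.4615 0.0904 0.145 ]
 [0.4616 0.0568 0.145 ]
 [0.4282 0.0571 0.145 ]]
[0.4447 0.0737 0.145 ]
0.0338078591875485 -0.07591050184532146
0.033554129518200915 -89.89196769973243
0.03335356977735991 179.49969024039888
0.033311660214927964 90.89236474426133
[[0.428  0.0573 0.097 ]
 [0.4359 0.0573 0.097 ]
 [0.4536 0.0573 0.097 ]
 [0.4607 0.0573 0.097 ]]
[0.444  0.0726] 0.02758567486984706
(326, 53) [-0.0023  0.2248 -1.0893]
(327, 361) [-0.0002 -0.5542 -0.8907]
[0.394  0.0383 0.291 ]
[0.4068 0.0383 0.291 ]
[ 0.3939 -0.0789  0.311 ]
[ 0.4075 -0.0789  0.311 ]
```

```bash
python3 - <<'E'
from h import *
o=robot.get_obs()
print(mv([.4436,-.075,.1185],rot([0,-1]),o))
E
```

```text
[ 0.0283  0.3612  0.0889  0.0006 -0.0006 -0.0002]
```

```bash
python3 -m crank '[[0.028,0.1,0.089,0,-0.0006,0,-1],[0.028,0.2,0.089,0,-0.0006,0,-1],[0.028,0.3,0.089,0,-0.0006,0,-1],[0.028,0.361,0.089,0,-0.0006,0,-1],[0.028,0.361,0.089,0,-0.0006,0,-1],[0.028,0.361,0.089,0,-0.0006,0,-1],[0.028,0.361,0.089,0,-0.0006,0,-1]]' 35; python3 - <<'E'
from h import *
o=robot.get_obs();print(o["time"],o["position"],R.from_quat(o["tool_rot"]).as_matrix()[:,0],o["ft_force"])
cv2.imwrite("pics/wrist4.png",vision.camera("wrist"));cv2.imwrite("pics/scene4.png",vision.camera("scene"));np.save("o4.npy",o,allow_pickle=True)
s=cv2.imread("pics/scene4.png");cv2.imwrite("pics/s4c.png",cv2.resize(s[200:320,240:440],None,fx=4,fy=4,interpolation=2))
E
```

```text
time: 5.7
position: [0.4454, -0.0746, 0.1209]
tool_rot: [-0.5, 0.499, -0.501, 0.501]
ft_force: [0.5, -0.2, -0.7]
grip_width: 0.0134
5.7 [ 0.4454 -0.0746  0.1209] [ 0.0017 -1.      0.0013] [ 0.4702 -0.208  -0.7464]
```

View pics/wrist4.png

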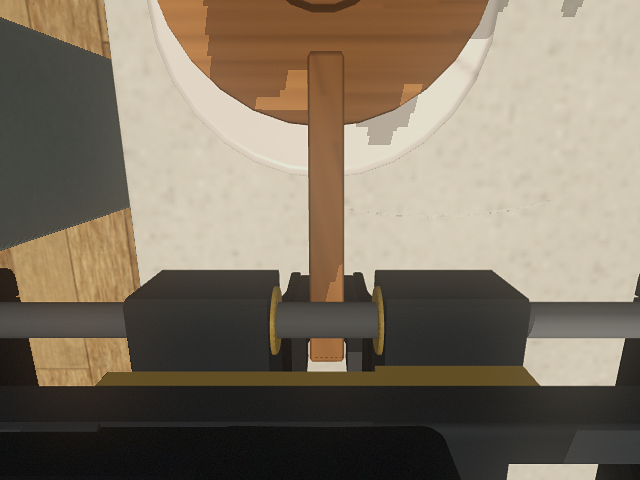

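View pics/s4c.png

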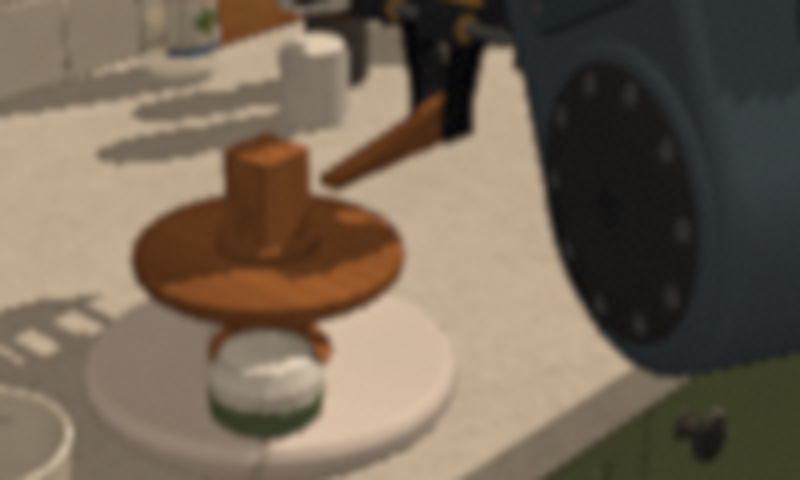

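```bash
python3 - <<'E'
from h import *
o=robot.get_obs();print(o["time"],o["position"],R.from_quat(o["tool_rot"]).as_matrix(),o["ft_force"],o["joint_velocities"])
c=cam("scene")
M=R.from_quat(o["tool_rot"]).as_matrix()
# predicted key edges, near side x=-7mm (world), scene camera sees near/left side
for s in [(-.0991),(.0209)]:
  for z in [-.017,-.017+(.008 if s<0 else .028)]:
    q=o["position"]+np.array([.001-.007,-s,z]);p=proj(c,q);print(s,z,p,(p-[240,200])*4)
# post top corner near/right predicted
for q in [(.4277,.0567,.145),(.4277,.0907,.145),(.4617,.0567,.145)]: print((proj(c,q)-[240,200])*4)
E
```

```text
5.8 [ 0.4451 -0.0743  0.1208] [[ 0.0019  0.0027  1.    ]
 [-1.     -0.0011  0.0019]
 [ 0.0012 -1.      0.0027]] [ 0.4086  0.024  -0.8923] [ 0.002   0.0044  0.0053  0.0016 -0.0015  0.0003]
-0.0991 -0.017 [323.6217 246.6021] [334.4869 186.4085]
-0.0991 -0.009000000000000001 [323.6066 243.3377] [334.4262 173.3509]
0.0209 -0.017 [357.5189 231.4824] [470.0755 125.9295]
0.0209 0.011 [357.7993 220.6568] [471.1973  82.6272]
[309.1351 140.3528]
[264.3029 159.0093]
[264.253  124.0533]
```

```bash
python3 - <<'E'
import cv2
from h import *
s=cv2.imread("pics/scene4.png");I=cv2.resize(s[222:272,285:365],None,fx=10,fy=10,interpolation=cv2.INTER_CUBIC)
c=cam("scene")
Q=[(x,y,z) for x in(.4277,.4617) for y in(.0567,.0907) for z in (.145,.097)]
for q in Q:
    p=(proj(c,q)-[285,222]+.5)*10; cv2.circle(I,tuple(int(v) for v in p),4,(255,0,0) if q[2]>.1 else (0,255,0),1)
o=robot.get_obs()
for s_ in [-.0991]:
  for z in [-.017,-.009]:
   for x in (-.006,.008):
    p=(proj(c,o["position"]+np.array([x,-s_,z]))-[285,222]+.5)*10; cv2.circle(I,tuple(int(v) for v in p),4,(0,0,255),1)
cv2.imwrite("pics/s4d.png",I)
E
```

```text
(no output)
```

View pics/s4d.png

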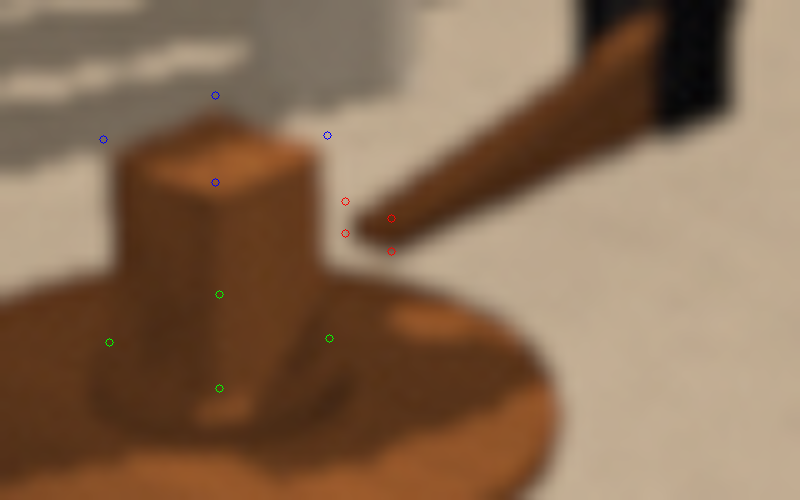

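```bash
python3 -m crank '[[-0.03,0.0066,-0.003,0,0,0,-1],[-0.055,0.0066,-0.003,0,0,0,-1],[-0.055,0.0066,-0.003,0,0,0,-1],[-0.055,0.0066,-0.003,0,0,0,-1]]' 35; python3 - <<'E'
from h import *
o=robot.get_obs();print(o["time"],o["position"],o["ft_force"])
s=vision.camera("scene");w=vision.camera("wrist")
I=cv2.resize(s[222:272,285:365],None,fx=10,fy=10,interpolation=cv2.INTER_CUBIC)
cv2.imwrite("pics/s5.png",I);cv2.imwrite("pics/w5.png",cv2.resize(w[0:130,260:420],None,fx=4,fy=4,interpolation=2))
E
```

```text
time: 6.3
position: [0.443, -0.0462, 0.1163]
tool_rot: [-0.501, 0.499, -0.499, 0.501]
ft_force: [0.9, -0.4, 0.1]
grip_width: 0.0139
6.3 [ 0.443  -0.0462  0.1163] [ 0.874  -0.3906  0.0915]
```

View pics/s5.png

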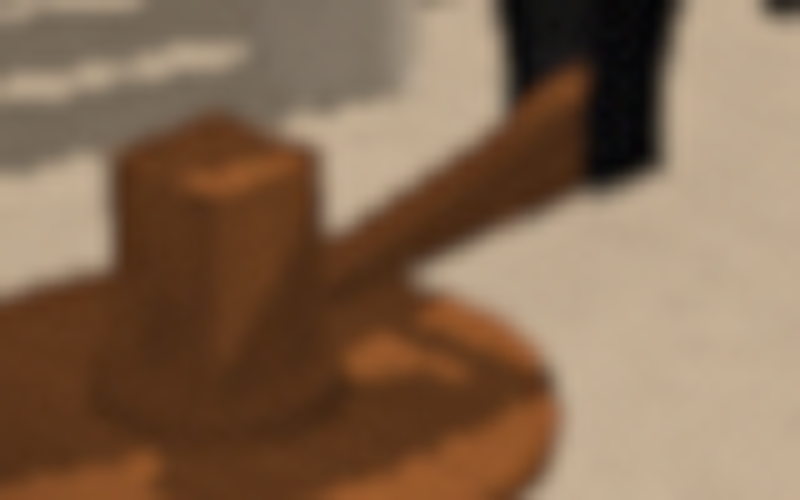

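View pics/w5.png

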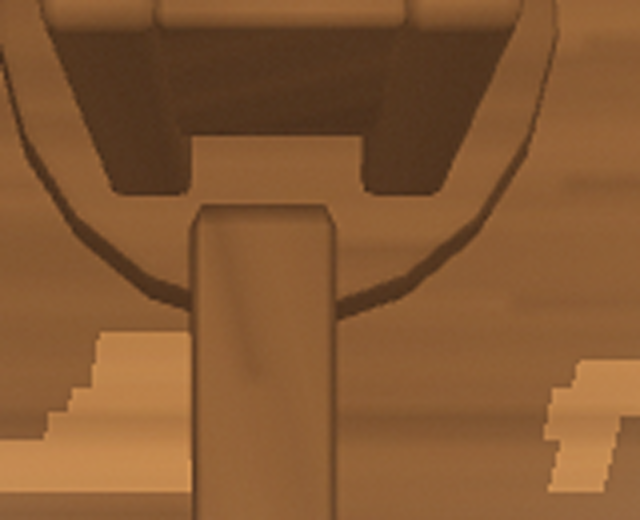

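```bash
python3 -m crank '[[0,0,0.0025,0,0,0,-1],[-0.015,0,0.0025,0,0,0,-1],[-0.03,0,0.0025,0,0,0,-1],[-0.042,0,0.0025,0,0,0,-1],[-0.042,0,0.0025,0,0,0,-1],[-0.042,0,0.0025,0,0,0,-1]]' 35; python3 - <<'E'
from h import *
o=robot.get_obs();print(o["time"],o["position"],o["ft_force"],o["moment"])
s=vision.camera("scene");w=vision.camera("wrist")
I=cv2.resize(s[222:272,285:365],None,fx=10,fy=10,interpolation=cv2.INTER_CUBIC)
cv2.imwrite("pics/s6.png",I);cv2.imwrite("pics/w6.png",cv2.resize(w[0:130,260:420],None,fx=4,fy=4,interpolation=2))
E
```

```text
time: 7.15
position: [0.4441, -0.0254, 0.1163]
tool_rot: [-0.501, 0.499, -0.499, 0.501]
ft_force: [0.9, 0.2, -1.8]
grip_width: 0.0136
7.15 [ 0.4441 -0.0254  0.1163] [ 0.8708  0.1769 -1.7903] [-0.0622 -0.0511  0.0249]
```

View pics/s6.png

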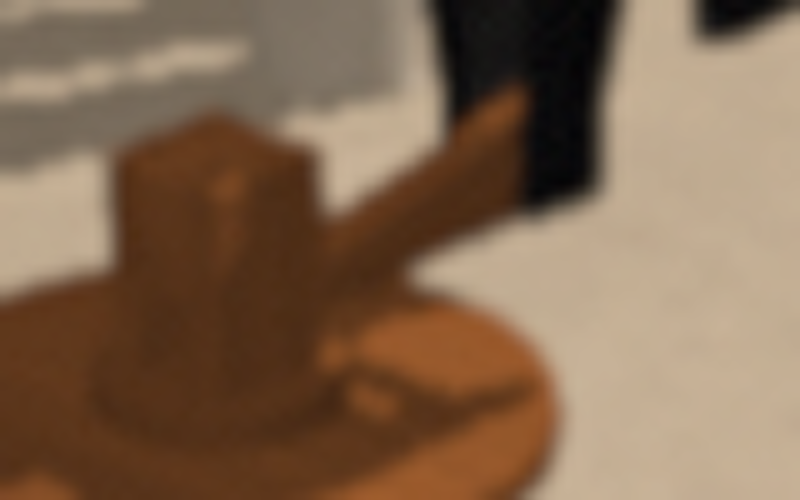

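View pics/w6.png

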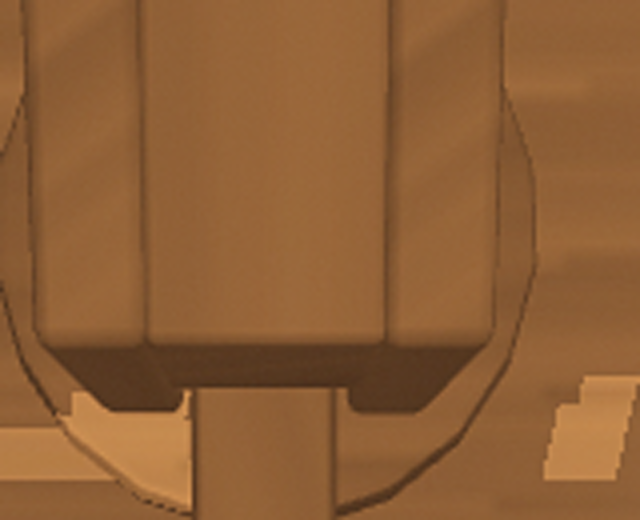

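```bash
for i in 1; do python3 -m crank '[[0,0.002,0,0,0,0,-1],[0,0.002,0,0,0,0,-1]]' 35; python3 -m crank '[[0,0.002,0,0,0,0,-1],[0,0.002,0,0,0,0,-1]]' 35; done; python3 -c "
from h import *
o=robot.get_obs();print(o['position'],o['ft_force'],o['moment'])"
```

```text
time: 7.5
position: [0.4439, -0.0256, 0.1152]
tool_rot: [0.5, -0.5, 0.5, -0.5]
ft_force: [0.3, 0.4, -1.1]
grip_width: 0.0137
time: 7.75
position: [0.4439, -0.0255, 0.1142]
tool_rot: [0.501, -0.5, 0.499, -0.5]
ft_force: [-0.4, -0.8, -0.3]
grip_width: 0.0139
[ 0.4439 -0.0255  0.1142] [-0.3743 -0.8308 -0.2511] [-0.0032 -0.1083 -0.0128]
```

```bash
python3 -m crank '[[-0.012,0,0,0,0,0,-1],[-0.024,0,0,0,0,0,-1],[-0.03,0,0,0,0,0,-1],[-0.03,0,0,0,0,0,-1],[-0.03,0,0,0,0,0,-1]]' 35; python3 -m crank '[[0,0.002,0,0,0,0,-1],[0,0.002,0,0,0,0,-1]]' 35; python3 -c "
from h import *
o=robot.get_obs();print(o['position'],o['ft_force'],o['moment'])"
```

```text
time: 8.38
position: [0.4441, -0.0104, 0.1143]
tool_rot: [-0.501, 0.499, -0.5, 0.501]
ft_force: [-0.7, -0.3, 0.6]
grip_width: 0.014
time: 8.62
position: [0.444, -0.0106, 0.1132]
tool_rot: [0.5, -0.5, 0.5, -0.5]
ft_force: [0.4, 0.0, -0.5]
grip_width: 0.0135
[ 0.444  -0.0106  0.1132] [ 0.4327  0.0495 -0.5471] [-0.0091 -0.0436 -0.0412]
```

```bash
for i in 1; do python3 -m crank '[[0,0.001,0,0,0,0,-1],[0,0.002,0,0,0,0,-1]]' 35;  python3 -c "
from h import *
o=robot.get_obs();print(o['position'],o['ft_force'],o['moment'])"; done; python3 -m crank '[[0,0.001,0,0,0,0,-1],[0,0.002,0,0,0,0,-1]]' 35;python3 -c "
from h import *
o=robot.get_obs();print(o['position'],o['ft_force'],o['moment'])"
```

```text
time: 8.88
position: [0.444, -0.0105, 0.1122]
tool_rot: [-0.5, 0.5, -0.5, 0.5]
ft_force: [-0.5, -0.9, -1.2]
grip_width: 0.0137
[ 0.444  -0.0105  0.1122] [-0.5077 -0.9452 -1.1959] [-0.0168 -0.0676  0.0345]
time: 9.12
position: [0.444, -0.0106, 0.1114]
tool_rot: [-0.501, 0.499, -0.5, 0.501]
ft_force: [-0.9, -1.3, 5.3]
grip_width: 0.0137
[ 0.444  -0.0106  0.1114] [-0.8542 -1.2543  5.3061] [0.0467 0.0314 0.0806]
```

```bash
python3 -m crank '[[0,-0.001,0,0,0,0,-1],[-0.015,-0.001,0,0,0,0,-1],[-0.03,-0.001,0,0,0,0,-1],[-0.045,-0.001,0,0,0,0,-1],[-0.06,-0.001,0,0,0,0,-1],[-0.06,-0.001,0,0,0,0,-1],[-0.06,-0.001,0,0,0,0,-1]]' 35;python3 -c "
from h import *
o=robot.get_obs();print(o['position'],o['ft_force'],o['moment'])
cv2.imwrite('pics/w7.png',vision.camera('wrist'));s=vision.camera('scene')
cv2.imwrite('pics/s7.png',cv2.resize(s[222:272,285:365],None,fx=10,fy=10,interpolation=cv2.INTER_CUBIC))"
```

```text
time: 10.0
position: [0.4437, 0.0201, 0.1117]
tool_rot: [-0.5, 0.5, -0.499, 0.501]
ft_force: [0.2, 1.9, 3.0]
grip_width: 0.0137
[0.4437 0.0201 0.1117] [0.2328 1.9114 3.0368] [ 0.4732 -0.1427  0.004 ]
```

View pics/s7.png

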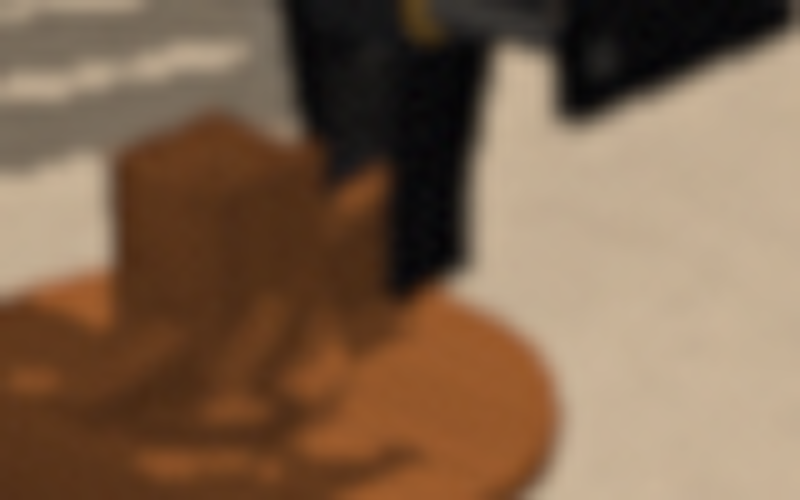

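View pics/w7.png

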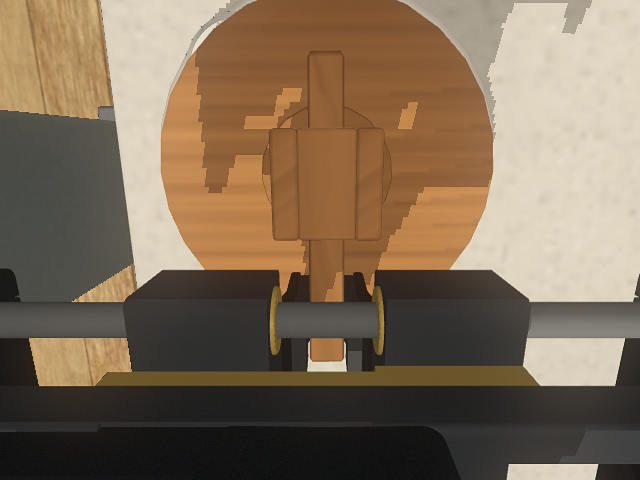

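```bash
G='from h import *
o=robot.get_obs();print(o["position"],o["ft_force"],o["moment"])'; python3 -m crank '[[-0.004,0,0,0,0,0,-1],[-0.008,0,0,0,0,0,-1],[-0.008,0,0,0,0,0,-1]]' 35;python3 -c "$G";  python3 -m crank '[[-0.004,0,0,0,0,0,-1],[-0.004,0,0,0,0,0,-1]]' 35;python3 -c "$G"
```

```text
time: 10.48
position: [0.4442, 0.0233, 0.1118]
tool_rot: [-0.5, 0.499, -0.5, 0.501]
ft_force: [0.4, -2.0, 4.0]
grip_width: 0.0139
[0.4442 0.0233 0.1118] [ 0.4441 -2.0133  4.0095] [-0.3183 -0.0867  0.0485]
time: 10.72
position: [0.4441, 0.0255, 0.1118]
tool_rot: [-0.5, 0.499, -0.5, 0.501]
ft_force: [-0.6, -1.9, 2.5]
grip_width: 0.0135
[0.4441 0.0255 0.1118] [-0.5703 -1.9102  2.5347] [-0.2939 -0.1271  0.0361]
```

```bash
G='from h import *
o=robot.get_obs();print(o["position"],o["ft_force"],o["moment"])';  for r in 1; do python3 -m crank '[[-0.004,0,0,0,0,0,-1],[-0.004,0,0,0,0,0,-1]]' 35;python3 -c "$G"; done; python3 -m crank '[[-0.004,0,0,0,0,0,-1],[-0.004,0,0,0,0,0,-1]]' 35;python3 -c "$G"
```

```text
time: 10.98
position: [0.444, 0.0277, 0.1118]
tool_rot: [-0.5, 0.499, -0.5, 0.501]
ft_force: [-0.2, -2.2, 2.9]
grip_width: 0.0136
[0.444  0.0277 0.1118] [-0.2383 -2.1508  2.8831] [-0.3057 -0.1215 -0.0549]
time: 11.22
position: [0.4439, 0.0297, 0.1118]
tool_rot: [-0.5, 0.499, -0.499, 0.501]
ft_force: [0.4, -1.6, 3.3]
grip_width: 0.0134
[0.4439 0.0297 0.1118] [ 0.4261 -1.6211  3.2962] [-0.3075 -0.1148 -0.0565]
```

```bash
python3 -m crank '[[0,0,0,0,0,0,-0.3],[0,0,0,0,0,0,-0.3],[0,0,0,0,0,0,-0.3],[0.04,0,0,0,0,0,-0.3],[0.08,0,0,0,0,0,-0.3],[0.08,0,0,0,0,0,-0.3],[0.08,0,0,0,0,0,-1],[0.08,0,0,0,0,0,-1],[0.08,0,0,0,0,0,-1],[0.08,0,0,0,0,0,-1]]' 35; python3 - <<'E'
from h import *
o=robot.get_obs();print(o['position'],o['ft_force'],o['moment'])
cv2.imwrite('pics/w8.png',vision.camera('wrist'))
E
```

```text
time: 12.48
position: [0.444, -0.0101, 0.1118]
tool_rot: [-0.501, 0.499, -0.499, 0.501]
ft_force: [0.2, 0.7, 0.7]
grip_width: 0.0027
[ 0.444  -0.0101  0.1118] [0.2407 0.7381 0.7301] [-0.0245 -0.1055 -0.0108]
```

View pics/w8.png

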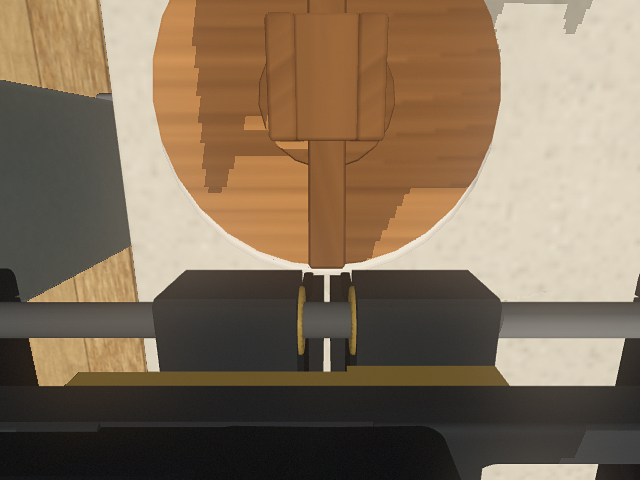

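```bash
cat > g.py <<'E'
from h import *
o=[robot.get_obs()]
for i in range(3): vision.camera("top"); o.append(robot.get_obs())
print("y %.5f fy %s mean %.2f fz %.2f t %.2f w %.4f"%(o[-1]["position"][1],np.round([q["ft_force"][1] for q in o],1),np.mean([q["ft_force"][1] for q in o]),np.mean([q["ft_force"][2] for q in o]),o[-1]["time"],o[-1]["grip_width"]))
E
python3 g.py; python3 -m crank '[[-0.01,0,0,0,0,0,-1],[-0.016,0,0,0,0,0,-1],[-0.02,0,0,0,0,0,-1],[-0.02,0,0,0,0,0,-1]]' 60 >/dev/null; python3 g.py
```

```text
y -0.01041 fy [ 0.2 -0.2 -0.7  0.7] mean -0.01 fz 0.20 t 12.68 w 0.0002
y -0.00050 fy [ 0.2  0.2 -0.4 -0.8] mean -0.19 fz 0.15 t 13.32 w 0.0003
```

```bash
python3 -m crank '[[-0.002,0,0,0,0,0,-1],[-0.004,0,0,0,0,0,-1],[-0.004,0,0,0,0,0,-1]]' 60 >/dev/null; python3 g.py;python3 -m crank '[[-0.002,0,0,0,0,0,-1],[-0.004,0,0,0,0,0,-1]]' 60 >/dev/null; python3 g.py
```

```text
y 0.00156 fy [ 0.2  0.3 -0.2  0. ] mean 0.10 fz 0.04 t 13.85 w 0.0005
y 0.00363 fy [-0.5  0.4 -0.5 -0.1] mean -0.21 fz -0.12 t 14.25 w 0.0007
```

```bash
python3 -m crank '[[-0.002,0,0,0,0,0,-1],[-0.002,0,0,0,0,0,-1]]' 60 >/dev/null; python3 g.py;python3 -m crank '[[-0.002,0,0,0,0,0,-1],[-0.002,0,0,0,0,0,-1]]' 60 >/dev/null; python3 g.py;python3 -c "
from h import *
cv2.imwrite('pics/w9.png',vision.camera('wrist')[0:400])"
```

```text
y 0.00456 fy [-0.5 -0.2 -0.6  0.5] mean -0.22 fz -0.10 t 14.65 w 0.0006
y 0.00516 fy [-3.4 -2.9 -3.5 -4.4] mean -3.57 fz -1.22 t 15.05 w 0.0005
```

View pics/w9.png

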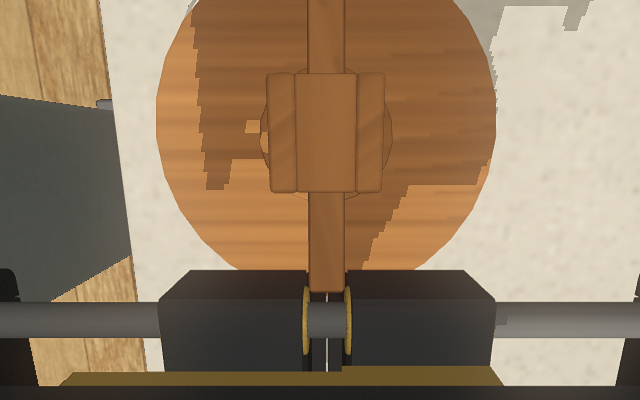

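```bash
for i in 1; do python3 -m crank '[[-0.001,0,0,0,0,0,-1],[-0.001,0,0,0,0,0,-1]]' 60 >/dev/null; python3 g.py; python3 -m crank '[[-0.001,0,0,0,0,0,-1],[-0.001,0,0,0,0,0,-1]]' 60 >/dev/null; python3 g.py; done
```

```text
y 0.00542 fy [-5.2 -4.7 -5.4 -5.6] mean -5.22 fz -1.86 t 15.50 w 0.0005
y 0.00562 fy [-7.4 -7.2 -8.7 -7. ] mean -7.57 fz -2.22 t 15.90 w 0.0002
```

```bash
for i in 1; do python3 -m crank '[[-0.001,0,0,0,0,0,-1],[-0.001,0,0,0,0,0,-1]]' 60 >/dev/null; python3 g.py; python3 -m crank '[[-0.001,0,0,0,0,0,-1],[-0.001,0,0,0,0,0,-1]]' 60 >/dev/null; python3 g.py; python3 -m crank '[[-0.001,0,0,0,0,0,-1],[-0.001,0,0,0,0,0,-1]]' 60 >/dev/null; python3 g.py; done
```

```text
y 0.00580 fy [-9.1 -7.9 -8.5 -8.6] mean -8.54 fz -2.45 t 16.30 w 0.0005
y 0.00598 fy [-10.1  -9.6  -9.2 -10. ] mean -9.75 fz -2.47 t 16.70 w 0.0002
y 0.00617 fy [-11.6 -12.1 -11.6 -11.8] mean -11.77 fz -3.48 t 17.10 w 0.0005
```

```bash
for i in 1; do python3 -m crank '[[-0.001,0,0,0,0,0,-1],[-0.001,0,0,0,0,0,-1]]' 60 >/dev/null; python3 g.py; python3 -m crank '[[-0.001,0,0,0,0,0,-1],[-0.001,0,0,0,0,0,-1]]' 60 >/dev/null; python3 g.py; python3 -m crank '[[-0.001,0,0,0,0,0,-1],[-0.001,0,0,0,0,0,-1]]' 60 >/dev/null; python3 g.py; done
```

```text
y 0.00633 fy [-12.5 -13.1 -13.2 -12.6] mean -12.86 fz -3.08 t 17.50 w 0.0004
y 0.00653 fy [-14.1 -14.8 -14.1 -14.9] mean -14.47 fz -4.03 t 17.90 w 0.0003
y 0.00671 fy [-16.7 -15.6 -15.3 -15.7] mean -15.79 fz -4.21 t 18.30 w 0.0002
```

```bash
for i in 1; do python3 -m crank '[[-0.001,0,0,0,0,0,-1],[-0.001,0,0,0,0,0,-1]]' 60 >/dev/null; python3 g.py; python3 -m crank '[[-0.001,0,0,0,0,0,-1],[-0.001,0,0,0,0,0,-1]]' 60 >/dev/null; python3 g.py;  done
```

```text
y 0.00689 fy [-17.7 -17.2 -17.2 -16.7] mean -17.18 fz -4.78 t 18.70 w 0.0006
y 0.00706 fy [-18.8 -19.2 -18.3 -17.8] mean -18.53 fz -5.02 t 19.10 w 0.0004
```

```bash
python3 -m crank '[[0.004,0,0,0,0,0,-1],[0.008,0,0,0,0,0,-1],[0.012,0,0,0,0,0,-1],[0.02,0,0,0,0,0,-1],[0.02,0,0,0,0,0,-1]]' 60 >/dev/null; python3 g.py; python3 - <<'E'
from h import *
cv2.imwrite('pics/w10.png',vision.camera('wrist')); s=vision.camera('scene')
cv2.imwrite('pics/s10.png',cv2.resize(s[222:272,285:365],None,fx=10,fy=10,interpolation=cv2.INTER_CUBIC))
E
```

```text
y 0.00069 fy [ 0.3 -0.6 -0.3 -0.8] mean -0.37 fz -0.07 t 19.88 w 0.0002
```

View pics/w10.png

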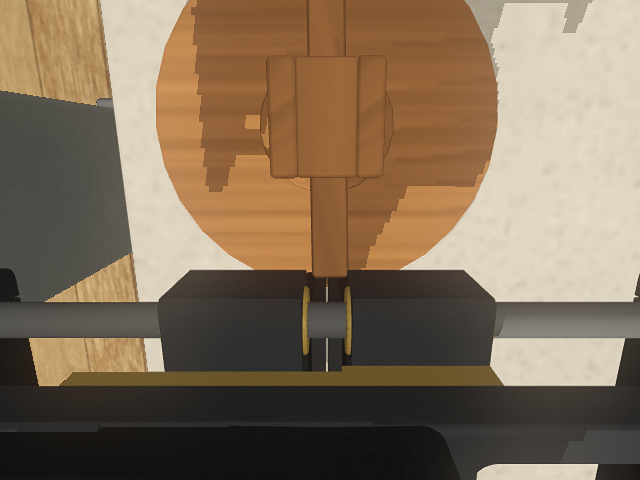

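View pics/s10.png

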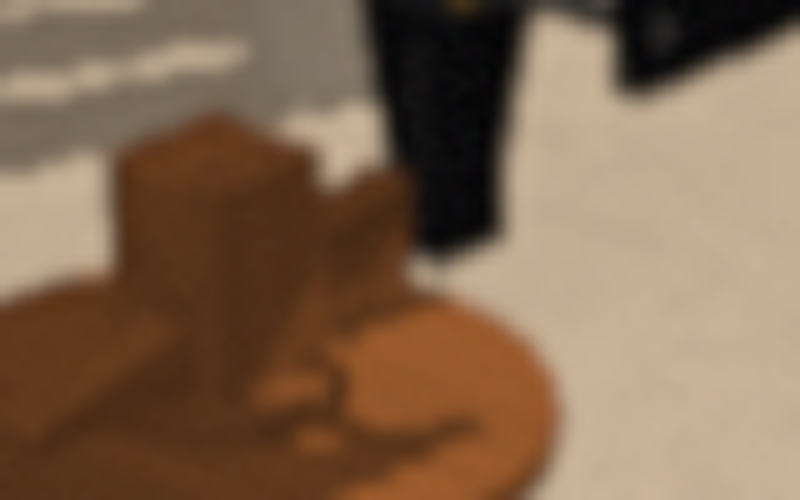

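```bash
python3 -m crank '[[-0.005,0,0,0,0,0,-1],[-0.01,0,0,0,0,0,-1],[-0.01,0,0,0,0,0,-1]]' 60 >/dev/null; python3 g.py; python3 -m crank '[[-0.002,0,0,0,0,0,-1],[-0.002,0,0,0,0,0,-1]]' 60 >/dev/null; python3 g.py;python3 -m crank '[[-0.001,0,0,0,0,0,-1],[-0.001,0,0,0,0,0,-1]]' 60 >/dev/null; python3 g.py
```

```text
y 0.00556 fy [-0.6 -0.1 -0.5  0.2] mean -0.26 fz 0.19 t 20.50 w 0.0006
y 0.00648 fy [-0.6 -0.3  0.2 -0. ] mean -0.19 fz 0.00 t 20.90 w 0.0004
y 0.00671 fy [-2.6 -4.3 -4.1 -3.7] mean -3.70 fz 0.08 t 21.30 w 0.0005
```

```bash
python3 -m crank '[[-0.001,0,0,0,0,0,-1],[-0.002,0,0,0,0,0,-1]]' 60 >/dev/null; python3 g.py; python3 -m crank '[[-0.001,0,0,0,0,0,-1],[-0.001,0,0,0,0,0,-1]]' 60 >/dev/null; python3 g.py;python3 -m crank '[[-0.001,0,0,0,0,0,-1],[-0.001,0,0,0,0,0,-1]]' 60 >/dev/null; python3 g.py
```

```text
y 0.00685 fy [-9.4 -8.4 -8.2 -7.6] mean -8.41 fz -0.30 t 21.70 w 0.0001
y 0.00690 fy [-10.3 -10.3 -10.1 -10.2] mean -10.24 fz -0.67 t 22.10 w 0.0006
y 0.00703 fy [-12.6 -11.7 -11.3 -11.9] mean -11.86 fz -0.72 t 22.50 w 0.0003
```

```bash
python3 -m crank '[[-0.001,0,0,0,0,0,-1],[-0.002,0,0,0,0,0,-1]]' 60 >/dev/null; python3 g.py; python3 -m crank '[[-0.001,0,0,0,0,0,-1],[-0.001,0,0,0,0,0,-1]]' 60 >/dev/null; python3 g.py
```

```text
y 0.00735 fy [-15.9 -15.  -14.9 -14.8] mean -15.15 fz -1.73 t 22.90 w 0.0001
y 0.00752 fy [-16.8 -16.5 -17.2 -15.9] mean -16.61 fz -1.97 t 23.30 w 0.0004
```

```bash
python3 -m crank '[[-0.001,0,0,0,0,0,-1],[-0.001,0,0,0,0,0,-1]]' 60 >/dev/null; python3 g.py; python3 -m crank '[[-0.0008,0,0,0,0,0,-1],[-0.0008,0,0,0,0,0,-1]]' 60 >/dev/null; python3 g.py
```

```text
y 0.00766 fy [-17.6 -18.3 -18.3 -17.1] mean -17.84 fz -2.06 t 23.70 w 0.0004
y 0.00778 fy [-19.1 -18.6 -19.  -19.5] mean -19.08 fz -2.90 t 24.10 w 0.0005
```

Firmly home at 19 N, so I'll back off and check.

```bash
python3 -m crank '[[0.004,0,0,0,0,0,-1],[0.008,0,0,0,0,0,-1],[0.012,0,0,0,0,0,-1],[0.04,0,0,0,0,0,-1],[0.08,0,0,0,0,0,-1],[0.08,0,0,0,0,0,-1],[0.08,0,0,0,0,0,-1],[0.08,0,0,0,0,0,-1]]' 60; python3 g.py; python3 - <<'E'
from h import *
a=vision.camera('wrist');cv2.imwrite('pics/w11.png',a); s=vision.camera('scene')
cv2.imwrite('pics/s11.png',s)
b=vision.camera('wrist');print(np.abs(a.astype(int)-b).max())
E
```

```text
time: 25.1
position: [0.4437, -0.028, 0.1117]
tool_rot: [0.501, -0.5, 0.499, -0.501]
ft_force: [0.6, -0.3, -0.1]
grip_width: 0.0006
y -0.02813 fy [-0.3  0.2 -0.2  0.1] mean -0.04 fz 0.27 t 25.25 w 0.0002
148
```

View pics/w11.png

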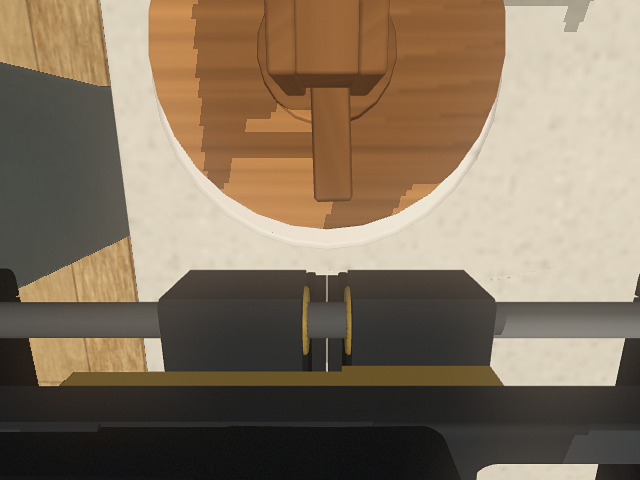

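View pics/s11.png

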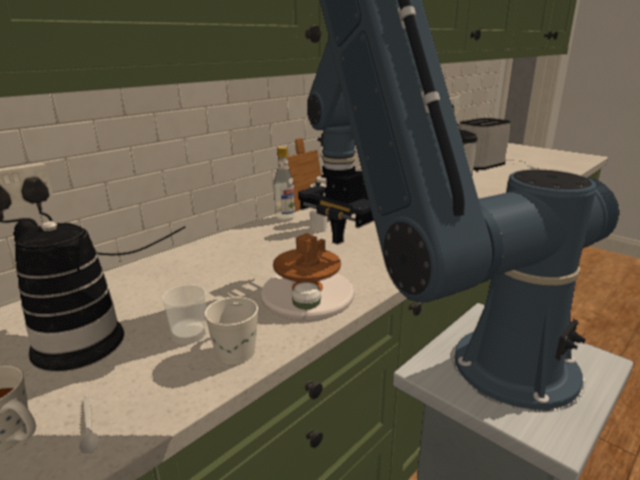

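```bash
python3 -c "
from rig import robot
print(robot.hand_in())"
```

```text
the job is handed in; nothing more can be done
None
```

The key is through the slot from the right, thin end first and lying flat on the hub. It is driven tight, and I have handed the job in.

- **Insertion:** I gripped the key near its thick end and felt the hub about 2 mm below its nominal height. I slid the key to about 55 mm past the post's axis, let go, and pushed its thick end with the closed fingertips in small steps.
- **Tightening:** It met the roof about 61 mm past the axis. I pushed to 18.5 N, backed off, and pushed again. The key held when released, springing back at most about 0.4 mm. The second push barely moved it up to about 12 N, then it crept about 0.7 mm more by the end at 19.1 N, well short of the 29 N that splits the post.
- **Final checks:** The arm is clear, with wrist force near zero, and the key stands straight through the slot to within about 0.05 rad. The timer, tumbler and mug look unmoved in the picture.

**What I could not confirm:**
- The clamping force itself can't be measured, so I judge it only from the push readings.
- My check that the key was still, comparing two wrist pictures, was inconclusive: they differed by up to 148 grey levels at a single pixel, and I didn't look into why.
- The scene camera placed the post about 2 px (roughly 4 mm) off from the wrist camera, so I went by the wrist view and by touch.

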